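# Shift the clamp winder into third

## Task

The bench-top clamp winder has been left with its orange-knobbed shift lever over on the left of its H-shaped gate. With your fingertips only, push the lever to the middle, across to the right, and then forward (away from you) until it is fully home at the end of the third slot, the green one with three dots, without letting it go down into the fourth slot (red, four dots) on the way. Push gently and never pinch or grip the lever, leave everything else on the bench where it is, and finish with your hand clear.

Things in the scene. Friction and masses are not known exactly. Their poses are not given: they have to be found in the camera images.
- console: Clamp winder: blue box 260 mm (x) by 220 mm (y), 94 mm high with its gate, fixed to the bench; a steel output socket 44 mm across sticks out 42 mm from the far (+x) face. Origin: centre of the underside. Its x points forward (away from the operator), y left, z up; its yaw varies by up to 0.4 rad. The lever stands in the middle of its top.
- stick: The shift lever: a steel rod 12 mm thick with an orange ball knob 40 mm across on top. Origin at the pivot, on the console's axis 15 mm above the bench; its z runs up along the rod. It tilts fore-and-aft and sideways, stays where it is left (friction of about 2 N at the knob, no spring) and cannot be lifted out.
- knob (a point): Centre of the orange ball knob, 150 mm from the pivot along the rod (165 mm above the bench when upright). In the gate the knob moves about 50 mm fore and aft and 39 mm to either side of the upright.
- shift_fore (a joint): Fore-and-aft tilt of the lever about the console's y axis, rad: 0 = upright (in line with the crossbar, which lets it cross within about 0.05), +0.335 = stop at the forward end of slots 1 and 3, -0.335 = stop at the back end of slots 2 and 4. Outer joint of the two, axis 15 mm above the bench.
- shift_across (a joint): Sideways tilt about the lever's own x axis (inner joint, tilts with shift_fore), rad: -0.265 = stop at left (slots 1, 2), 0 = middle of the crossbar, +0.265 = stop at right (slots 3, 4). Knob centre in the console frame, mm: x = 150 cos(across) sin(fore), y = -150 sin(across), z = 15 + 150 cos(across) cos(fore).
- cup: Green silicone cup, 76 mm across, 85 mm high, upright and loose beside the winder; origin at the centre of its underside. Leave alone.
- jar: Glass jar with a steel lid, 72 mm across, 95 mm high, upright and loose beside the winder; origin at the centre of its underside. Leave alone.
- cork: Cork sanding block, 100 by 65 by 35 mm high, loose beside the winder; origin at the centre of its underside. Leave alone.
- scraper: Steel scraper lying flat along its own y, 195 mm long: dark wooden handle 16 mm high (y = -100 to +10 mm), steel blade 60 mm wide and 3 mm thick (y = +5 to +95 mm); loose, beside the winder; origin on the underside where blade and handle meet. Leave alone.
- fclamp: Red-jawed F-clamp lying flat, bar 300 mm along its own x, jaws reaching about 95 mm to its +y, 20 mm high, loose, off to the right; origin on the underside of the middle of the bar. Leave alone.
- glue: Yellow glue bottle, 60 mm across, 170 mm high, upright, loose, off to the left; origin at the centre of its underside. Leave alone.
- gate (a point): Centre of the aluminium H-gate (128 mm in x, 116 mm in y), on its top face 94 mm above the bench; axes as the console's. Two fore-and-aft slots 16 mm wide, centrelines at y = +20 (left) and -20 mm (right), run from x = -34 to +34 mm. A crossbar slot 20 mm wide along y at x = 0 joins them; elsewhere round-ended tongues 24 mm wide keep the lever from crossing.
- slot3 (a point): Where the rod's axis lies in the gate when home in the third slot: x = +26, y = -20 mm from the gate's centre. Coloured tabs with black dots mark the slots: 1 forward left, white; 2 back left, yellow; 3 forward right, green; 4 back right, red.

How it is judged:
By the outcome, as a careful person would: the job done as asked, in the order asked, and still so for the second after the job is handed in, with the robot touching nothing.
It also fails if it takes over 51 s, if anything falls off the work surface, if the arm or the gripper's body presses on something with over 40 N, if the wrist force passes 120 N, or if a joint passes its speed limit or range.

## Robot

A 7-joint arm with a two-finger parallel gripper is mounted at the origin on the work surface. World frame = base frame: x ahead of the robot, y to its left, z up, the work surface at z = 0. Lengths are in mm, angles in rad, forces in N, time in s.
With the tool pointing down it reaches from about 350 to 900 mm from the base axis. Payload 7.2 kg.
Tool frame: the origin (TCP) lies on the mounting face of the last link; the fingertips stand 182 mm ahead of it and the grasp point (between the pads) lies 163 mm ahead of it; z points along the fingers, y is the line along which they close (so a half turn about z gives the same grasp; the last joint's range is limited). The gripper opens to 88 mm and grips with 3 to 60 N. Pads are 20 mm wide; open, the fingers measure 115 mm over their backs; the gripper's body (75 mm by 178 mm) begins 61 mm behind the grasp point.
Start: joints at [1.162, 0.411, -0.013, 1.596, 0.006, 1.134, -0.082], TCP at [208.887, -589.058, 404.653] pointing down, gripper open.
Joint ranges: [-2.95, 2.95], [-0.29, 1.99], [-1.47, 1.44], [0.14, 2.54], [-1.03, 4.17], [0.13, 1.85], [-2.86, 2.86]. Speed limits (rad/s): [2.39, 2.39, 3.01, 3.01, 3.14, 3.14, 3.14].

## Interface

Orientations are given as a unit quaternion [w, x, y, z].
In Python, from rig import robot gives the robot as it stands.
- The arm moves only by the shell command python3 -m creep 'ROWS' [FORCE]. ROWS is text: rows parted by semicolons, each of 7 numbers parted by spaces: the shift along the tool's x, y, z in mm, then the turn, a rotation vector about the tool's x, y, z in degrees, then the finger opening in mm, from 0 to 87.8. In form: tx ty tz rx ry rz claw; .... A call has 1 to 10 rows; each row is the pose to reach, as a shift and turn from the pose commanded when the call began, along the tool's axes at that moment; what a row does not reach only later rows make up. A row lasts 1/8 s, in which the tool goes at most 62.5 mm and 10.7 degrees, less where a joint would pass 70% of its speed; a pose out of reach is approached as far as the arm can. A call with a gripper value outside its range is refused whole. The fingers move at their own pace and stop on an object; FORCE is the grip in N (left out, the last holds). Time passes only in rows, so rows that repeat a pose let the fingers close. It gives the time, the measured TCP pose, the force, the opening and the grip force at its end, in the units of the state.
- robot.observe(): the state, without advancing time (a new reading comes with each control period).
- robot.get_image(name): name is "side" or "top"; returns (picture, depth): 384x512x3 uint8, red, green, blue; 384x512 float32, mm along the optical axis (not along the pixel's ray), 0 where there is no reading.
- robot.camera_model(name): a dict with "fx", "fy", "cx", "cy" (pixels), "world_from_camera" (4x4, takes a point from camera to world coordinates). Camera axes: x right, y down, z forward; pixel columns grow to the right and rows downward; lengths in mm; the calibration is good to about 2 mm. A picture is of the moment at which its call begins. camera_model takes no time and is no camera call.
- robot.hand_in(): hands the job in; it is judged then, once.
The state is a dict: "t": time; "joints": joint angles; "qd": joint speeds; "effort": joint torques, N m; "ee_pos": TCP position; "tool_rot": TCP orientation; "contact_force": force on the tool from outside, world axes, zero at the start; "torque": the same for the moment, N m; "finger_gap": finger opening in mm; "grasp_force": force on a finger pad.
Only numpy, scipy, OpenCV 4.12 (cv2) and the standard library are available. Lean on these libraries where they do the work, as an engineer would, in place of code of your own. Each camera call takes 0.05 s, during which the arm holds its last target. There are 200 camera calls.

## Working session

There is one attempt and no reset: what is moved stays moved. The work goes in short steps, Python scripts to look and compute and a shell command to move; the robot and the scene stay as the last step left them, time stands still between calls to the robot, and variables do not carry over. Pictures are saved under pics/ and viewed, at most 10 in all, crops included, and the job is handed in when it is done.

```bash
mkdir -p pics; python3 - <<'E'
from rig import robot
import cv2,numpy as np
for n in("top","side"):
    p,d=robot.get_image(n); cv2.imwrite(f"pics/{n}1.png",p[:,:,::-1]); np.save(f"pics/{n}1.npy",d)
s=robot.observe(); print(s["t"],s["ee_pos"],s["tool_rot"],s["finger_gap"])
E
```

```text
0.1 [ 208.7982248  -588.88340787  403.91663989] [-6.78887700e-04  9.85517282e-01  1.69573567e-01 -1.78235603e-04] 87.99350275033662
```

View pics/top1.png

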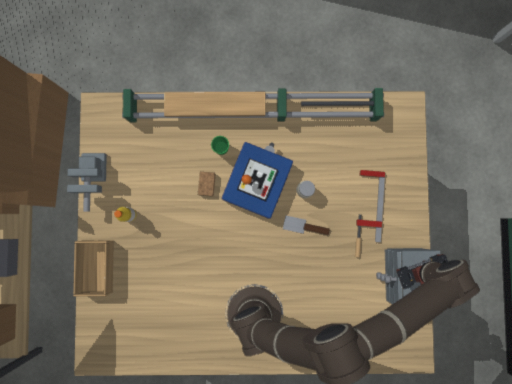

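View pics/side1.png

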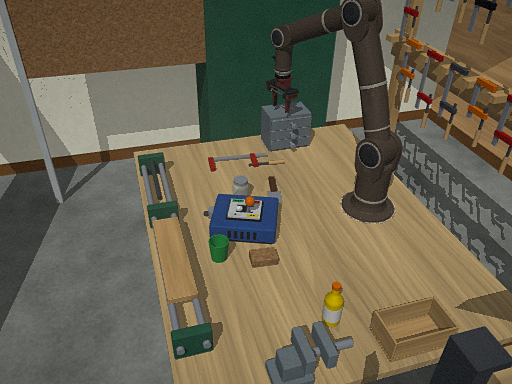

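```bash
cat > h.py <<'E'
import cv2,numpy as np
from rig import robot
def cloud(n,d):
    m=robot.camera_model(n); v,u=np.mgrid[:384,:512]
    P=np.stack([(u-m["cx"])/m["fx"]*d,(v-m["cy"])/m["fy"]*d,d,np.ones_like(d)],-1)
    return (P@np.array(m["world_from_camera"]).T)[...,:3]
E
python3 - <<'E'
from h import *
for n in("top","side"):
    im=cv2.imread(f"pics/{n}1.png"); d=np.load(f"pics/{n}1.npy"); W=cloud(n,d)
    h=cv2.cvtColor(im,cv2.COLOR_BGR2HSV); H,S,V=cv2.split(h)
    near=(d>0)&(abs(W[...,0]-520)<220)&(abs(W[...,1])<220)
    b=near&(H>105)&(H<125)&(S>150)&(W[...,2]>60)&(W[...,2]<110)
    P=W[b]; print(n,"blue",len(P),np.median(P,0),cv2.minAreaRect(P[:,:2].astype(np.float32)))
    for nm,lo,hi in(("orange",6,17),("yellow",22,33),("green",50,80),("red",-1,4)):
        k=near&(H>lo)&(H<hi)&(S>(190 if nm=="orange" else 140))&(V>100)&(W[...,2]>85)
        if k.sum(): print(nm,k.sum(),W[k].mean(0).round(1),W[k].max(0).round(1),W[k].min(0).round(1),np.argwhere(k).mean(0))
    np.save(f"pics/{n}W.npy",W)
im=cv2.imread("pics/top1.png"); cv2.imwrite("pics/topc.png",cv2.resize(im[130:250,180:340],None,fx=5,fy=5,interpolation=cv2.INTER_CUBIC))
E
```

```text
top blue 1959 [549.06092094 -16.89390844  79.85133421] ((554.6586303710938, -16.46746826171875), (211.2117919921875, 251.353271484375), 67.8775405883789)
orange 38 [547.9  27.6 174.2] [559.9  39.5 185.3] [535.9  16.  164.5] [178.92105263 246.02631579]
yellow 9 [529.   42.4  97.2] [535.5  45.2 101.3] [522.3  36.9  89.4] [185.44444444 242.66666667]
green 5 [650.7  83.5  92. ] [675.6 135.1 101.1] [582.8 -77.1  87.3] [156.  232.6]
red 16 [506.7 -46.2  96.6] [522.3 -40.  104.7] [490.  -52.6  88.7] [190.8125 264.5   ]
side blue 1346 [570.89254682  37.25378412  80.37787127] ((555.8511962890625, -14.087127685546875), (229.8218994140625, 256.7096252441406), 67.4914321899414)
orange 69 [552.5  38.4 168.2] [567.1  52.7 179.8] [534.3  17.7 150.1] [200.79710145 249.26086957]
yellow 27 [540.5  37.5  95.1] [557.5  52.  100.2] [519.7  22.2  90.4] [215.03703704 251.92592593]
green 36 [663.2  79.7  89.5] [736.8 175.2 102.1] [552.1 -88.4  85.1] [229.08333333 223.88888889]
red 3 [491.5 -43.9  94.2] [495.5 -40.2  94.7] [485.3 -46.2  93.6] [201.33333333 257.66666667]
```

View pics/topc.png

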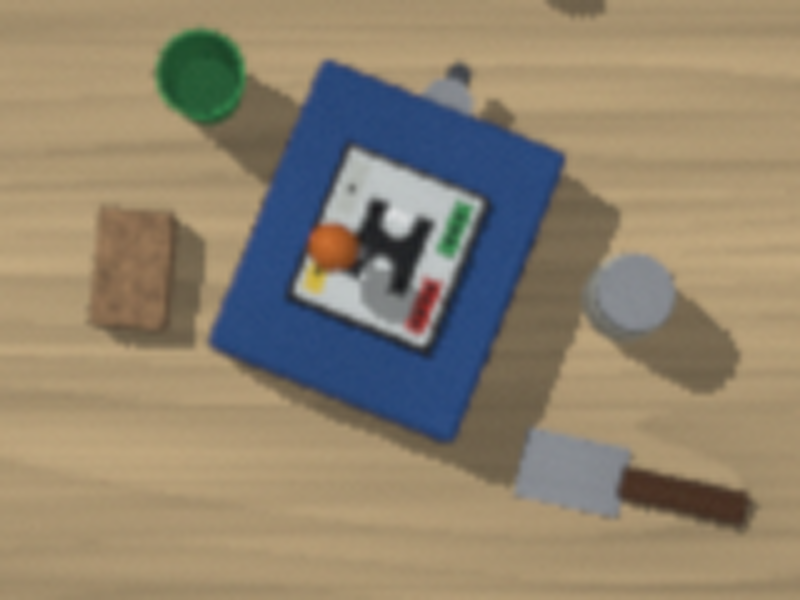

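```bash
cat >> h.py <<'E'
from scipy.optimize import least_squares
Y=-0.385; C=np.array([555,-15.5])
def con(p): r=np.asarray(p)[:2]-C; return np.array([r@[np.cos(Y),np.sin(Y)],r@[-np.sin(Y),np.cos(Y)]]).round(1)
def knob(n,im,d):
    W=cloud(n,d); H,S,V=cv2.split(cv2.cvtColor(im,cv2.COLOR_BGR2HSV))
    k=(d>0)&(H>4)&(H<18)&(S>170)&(V>80)&(W[...,2]>130)&(W[...,2]<200)&(np.hypot(W[...,0]-555,W[...,1]+15)<90)
    P=W[k]; f=least_squares(lambda c:np.linalg.norm(P-c,axis=1)-20,P.mean(0)-[0,0,10],loss="soft_l1"); return f.x.round(1),len(P)
E
python3 - <<'E'
from h import *
for n in("top","side"):
    p,m=knob(n,cv2.imread(f"pics/{n}1.png"),np.load(f"pics/{n}1.npy")); print(n,p,m,con(p))
m=robot.camera_model("top");T=np.array(m["world_from_camera"])
Q=[]
for c in[(350,147),(488,203),(430,353),(290,297)]:
    u,v=180+(c[0]-2)/5,130+(c[1]-2)/5
    r=T[:3,:3]@[(u-m["cx"])/m["fx"],(v-m["cy"])/m["fy"],1]; q=T[:3,3]+r*(94-T[2,3])/r[2]; Q.append(q[:2])
Q=np.array(Q); print(Q.round(0),Q.mean(0)); e=Q[1]-Q[2]; print(np.arctan2(e[1],e[0])); e=Q[0]-Q[3]; print(np.arctan2(e[1],e[0]))
E
```

```text
top [547.6  28.1 158.3] 55 [-23.2  37.6]
side [548.2  28.8 159.1] 73 [-22.9  38.5]
[[638.  14.]
 [591. -99.]
 [469. -50.]
 [515.  63.]] [552.96134852 -18.12044437]
-0.3759310876600607
-0.38285258712874726
```

```bash
sed -i 's/^Y=.*/Y=-0.382; C=np.array([554,-17])/' h.py; python3 -m creep '20 -21 0 0 0 -4 0;58 -62 0 0 0 -9 0;99 -106 0 0 0 -14 0;141 -151 0 0 0 -19 0;183 -196 0 0 0 -24 0;225 -241 0 0 0 -29 0;267 -286 0 0 0 -34 0;309 -331 0 0 0 -39 0;351 -376 0 0 0 -44 0;393 -421 0 0 0 -48.4 0' 5; cat >> h.py <<'E'
from scipy.spatial.transform import Rotation as R
def tgt(f,l,z):
    s=robot.observe(); r=R.from_quat(np.array(s["tool_rot"]),scalar_first=True); A=r.as_matrix()
    w=[*(C+f*np.array([np.cos(Y),np.sin(Y)])+l*np.array([-np.sin(Y),np.cos(Y)])),z]
    print("t",s["t"],"pos",np.round(s["ee_pos"],1),"con",con(s["ee_pos"]),"F",np.round(s["contact_force"],1),"gap",round(s["finger_gap"],1))
    print("xaxis yaw",np.degrees(np.arctan2(A[1,0],A[0,0])).round(2),"want",np.degrees(Y+np.pi/2).round(2),"z",A[:,2].round(3),"move tool",(A.T@(np.array(w)-s["ee_pos"])).round(1))
E
python3 -c "from h import *; tgt(-85,40,404)"
```

```text
t: 1.35
ee_pos: [438.8, -59.1, 404.7]
tool_rot: [0.0, 0.829, 0.56, 0.0]
contact_force: [-0.3, -1.0, 1.0]
finger_gap: 0.2
grasp_force: 0.0
t 1.35 pos [438.8 -59.1 404.7] con [-91.2 -82. ] F [-0.3 -1.   1. ] gap 0.2
xaxis yaw 68.05 want 68.11 z [ 0. -0. -1.] move tool [122.    6.    0.7]
```

```bash
python3 -m creep '25 2 0 0 0 0 0;65 4 0 0 0 0 0;100 6 0 0 0 0 0;122 6 10 0 0 0 0;122 6 35 0 0 0 0;122 6 60 0 0 0 0;122 6 80 0 0 0 0;122 6 87 0 0 0 0;122 6 87 0 0 0 0'; python3 - <<'E'
from h import *
tgt(-34-25,40,317)
for n in("top","side"):
    p,d=robot.get_image(n); cv2.imwrite(f"pics/{n}2.png",p[:,:,::-1])
    if n=="side":
        k,c=knob(n,p[:,:,::-1].copy(),d); print(k,c,con(k)); cv2.imwrite("pics/side2c.png",cv2.resize(p[140:290,170:340,::-1],None,fx=4,fy=4,interpolation=cv2.INTER_CUBIC))
E
```

```text
t: 2.48
ee_pos: [489.9, 49.9, 317.5]
tool_rot: [-0.0, 0.829, 0.559, -0.0]
contact_force: [-0.2, -0.1, 0.0]
finger_gap: 0.5
grasp_force: 0.0
t 2.475 pos [489.9  49.9 317.5] con [-84.4  38.2] F [-0.2 -0.1  0. ] gap 0.5
xaxis yaw 67.93 want 68.11 z [-0.001  0.    -1.   ] move tool [ 1.9 25.4  0.5]
[548.9  27.4 159.7] 74 [-21.3  39.3]
```

View pics/side2c.png

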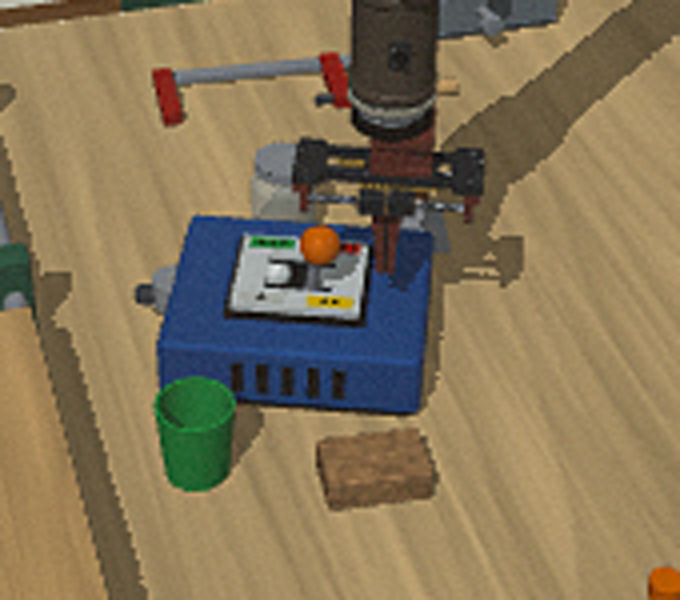

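```bash
python3 -m creep '1 10 0 0 0 0 0;2 20 0 0 0 0 0;2 28 0 0 0 0 0;2 33 0 0 0 0 0;2 37 0 0 0 0 0;2 40 0 0 0 0 0;2 40 0 0 0 0 0'; cat >> h.py <<'E'
def look(n="side"):
    for n in("top","side"):
        p,d=robot.get_image(n)
        try: k,c=knob(n,p[:,:,::-1].copy(),d); print(n,k,c,"knob con",con(k))
        except Exception as e: print(n,e)
E
python3 -c "
from h import *
tgt(-34,40,317);look()"
```

```text
t: 3.45
ee_pos: [527.7, 36.9, 317.6]
tool_rot: [-0.0, 0.829, 0.559, -0.0]
contact_force: [-2.6, 1.7, 2.0]
finger_gap: 0.7
grasp_force: 1.4
t 3.45 pos [527.7  36.9 317.6] con [-44.5  40.2] F [-2.6  1.7  2. ] gap 0.7
xaxis yaw 67.94 want 68.11 z [-0.  0. -1.] move tool [-0.2 10.5  0.6]
top Initial guess is outside of provided bounds
side [551.5  26.3 160.7] 73 knob con [-18.5  39.2]h.py:13: RuntimeWarning: Mean of empty slice.
  P=W[k]; f=least_squares(lambda c:np.linalg.norm(P-c,axis=1)-20,P.mean(0)-[0,0,10],loss="soft_l1"); return f.x.round(1),len(P)
  ret = um.true_divide(
```

```bash
python3 -m creep '0 4 0 0 0 0 0;0 8 0 0 0 0 0;0 12 0 0 0 0 0;0 15 0 0 0 0 0;0 18 0 0 0 0 0;0 18 0 0 0 0 0'; python3 -W ignore -c "
from h import *
tgt(-26,40,317);look()"
```

```text
t: 4.3
ee_pos: [544.7, 29.8, 317.6]
tool_rot: [0.0, 0.829, 0.559, 0.0]
contact_force: [-1.0, 0.8, 1.2]
finger_gap: 0.3
grasp_force: 1.0
t 4.3 pos [544.7  29.8 317.6] con [-26.1  39.9] F [-1.   0.8  1.2] gap 0.3
xaxis yaw 67.91 want 68.11 z [ 0.  0. -1.] move tool [0.1 0.1 0.6]
top Initial guess is outside of provided bounds
side [569.4  19.3 162.1] 75 knob con [ 0.8 39.4]
```

```bash
python3 -m creep '0 -8 0 0 0 0 0;0 -20 0 0 0 0 0;5 -30 0 0 0 0 0;30 -30 0 0 0 0 0;55 -28 0 0 0 0 0;62 -15 0 0 0 0 0;62 10 0 0 0 0 0;62 26 0 0 0 0 0;62 26 0 0 0 0 0'; python3 -W ignore -c "
from h import *
tgt(0,72,317);look()"
```

```text
t: 5.52
ee_pos: [592.6, 76.4, 317.2]
tool_rot: [-0.0, 0.83, 0.558, -0.0]
contact_force: [-0.7, 0.4, 0.1]
finger_gap: 0.3
grasp_force: 0.0
t 5.525 pos [592.6  76.4 317.2] con [  1. 101.] F [-0.7  0.4  0.1] gap 0.3
xaxis yaw 67.8 want 68.11 z [-0. -0. -1.] move tool [-29.   -0.8   0.2]
top Initial guess is outside of provided bounds
side [562.1  40.3 140.9] 1 knob con [-13.8  56.2]
```

```bash
python3 -m creep '-12 -1 0 0 0 0 0;-24 -1 0 0 0 0 0;-30 -1 0 0 0 0 0;-36 -1 0 0 0 0 0;-42 -1 0 0 0 0 0;-48 -1 0 0 0 0 0;-54 -1 0 0 0 0 0;-60 -1 0 0 0 0 0;-66 -1 0 0 0 0 0;-70 -1 0 0 0 0 0'; python3 -W ignore - <<'E'
from h import *
tgt(0,-9,317);look()
p,d=robot.get_image("side"); cv2.imwrite("pics/side3c.png",cv2.resize(p[140:290,170:340,::-1],None,fx=4,fy=4,interpolation=cv2.INTER_CUBIC))
E
```

```text
t: 6.88
ee_pos: [564.4, 12.5, 317.5]
tool_rot: [0.0, 0.83, 0.558, -0.0]
contact_force: [-0.4, 2.7, 2.3]
finger_gap: 0.2
grasp_force: 1.2
t 6.875 pos [564.4  12.5 317.5] con [-1.4 31.3] F [-0.4  2.7  2.3] gap 0.2
xaxis yaw 67.9 want 68.11 z [-0. -0. -1.] move tool [-40.3   1.5   0.5]
top Initial guess is outside of provided bounds
side [555.3 -13.3 164.3] 11 knob con [-0.2  3.9]
```

View pics/side3c.png

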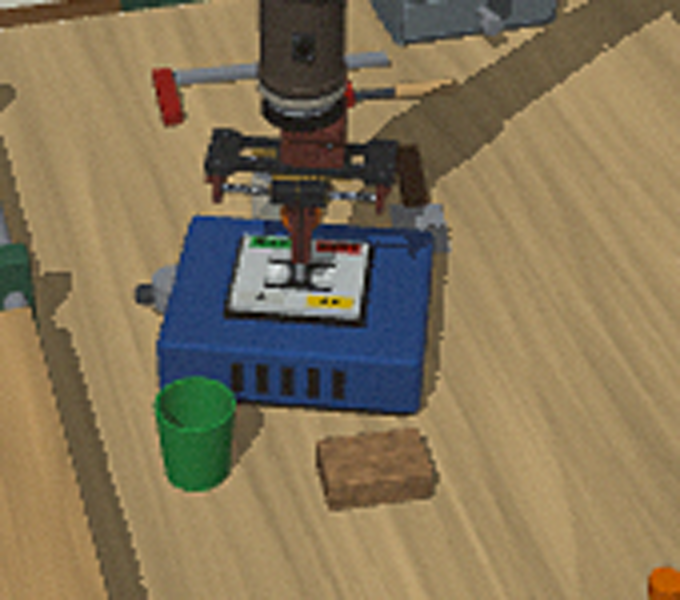

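```bash
python3 -m creep '-5 0 0 0 0 0 0;-10 0 0 0 0 0 0;-15 0 0 0 0 0 0;-20 1 0 0 0 0 0;-25 1 0 0 0 0 0;-29 1 0 0 0 0 0;-33 1 0 0 0 0 0;-36 1 0 0 0 0 0;-39 1 0 0 0 0 0;-39 1 0 0 0 0 0'; python3 -W ignore - <<'E'
from h import *
tgt(0,-11,317);look()
E
```

```text
t: 8.28
ee_pos: [550.9, -23.6, 317.6]
tool_rot: [0.0, 0.829, 0.559, 0.0]
contact_force: [0.1, 2.0, -1.1]
finger_gap: 0.3
grasp_force: 1.0
t 8.275 pos [550.9 -23.6 317.6] con [-0.4 -7.3] F [ 0.1  2.  -1.1] gap 0.3
xaxis yaw 67.91 want 68.11 z [ 0. -0. -1.] move tool [-3.7  0.4  0.6]
top Initial guess is outside of provided bounds
side [545.2 -33.6 165.5] 12 knob con [ -2.  -18.7]
```

```bash
python3 -m creep '-1 0 0 0 0 0 0;-2 0 0 0 0 0 0;-3 0 0 0 0 0 0;-3 0 0 0 0 0 0'; python3 -m creep '-1 0 0 0 0 0 0;-2 0 0 0 0 0 0;-2 0 0 0 0 0 0' | grep -A0 -E "ee_pos|contact"
```

```text
t: 8.88
ee_pos: [549.9, -25.8, 317.6]
tool_rot: [-0.0, 0.829, 0.559, 0.0]
contact_force: [1.8, 4.0, -4.7]
finger_gap: 0.9
grasp_force: 2.6
ee_pos: [549.2, -27.1, 317.5]
--
contact_force: [2.7, 6.3, -5.5]
```

```bash
python3 -m creep '6 0 0 0 0 0 0;20 0 0 0 0 0 0;28 -3 0 0 0 0 0;28 -20 0 0 0 0 0;26 -40 0 0 0 0 0;10 -55 0 0 0 0 0;-12 -55 0 0 0 0 0;-27 -55 0 0 0 0 0;-27 -55 0 0 0 0 0'; python3 -W ignore - <<'E'
from h import *
tgt(-26,-39,317);look()
p,d=robot.get_image("side"); cv2.imwrite("pics/side4c.png",cv2.resize(p[140:290,170:340,::-1],None,fx=4,fy=4,interpolation=cv2.INTER_CUBIC))
E
```

```text
t: 10.38
ee_pos: [487.3, -33.4, 317.7]
tool_rot: [0.0, 0.83, 0.558, -0.0]
contact_force: [0.1, 0.6, -0.2]
finger_gap: 0.3
grasp_force: 0.0
t 10.375 pos [487.3 -33.4 317.7] con [-55.8 -40. ] F [ 0.1  0.6 -0.2] gap 0.3
xaxis yaw 67.8 want 68.11 z [-0.    -0.001 -1.   ] move tool [ 1.2 29.8  0.7]
top Initial guess is outside of provided bounds
side [539.7 -53.3 161.6] 72 knob con [  0.3 -39. ]
```

View pics/side4c.png

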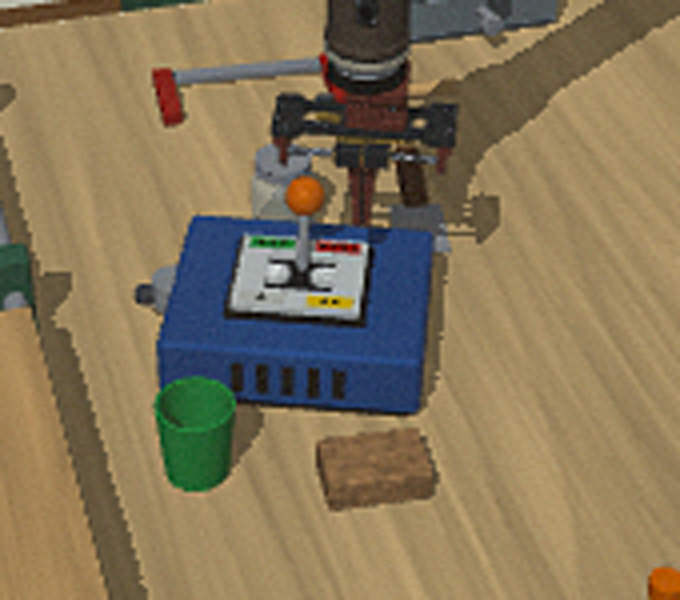

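```bash
python3 -m creep '1 10 0 0 0 0 0;1 20 0 0 0 0 0;1 27 0 0 0 0 0;1 33 0 0 0 0 0;1 39 0 0 0 0 0;1 45 0 0 0 0 0;1 51 0 0 0 0 0;1 57 0 0 0 0 0;1 63 0 0 0 0 0;1 68 0 0 0 0 0'; python3 -W ignore - <<'E'
from h import *
tgt(22,-39,317);look()
E
```

```text
t: 11.78
ee_pos: [551.4, -57.1, 317.2]
tool_rot: [-0.0, 0.829, 0.559, -0.0]
contact_force: [-2.3, 0.7, -2.6]
finger_gap: 0.7
grasp_force: 1.2
t 11.775 pos [551.4 -57.1 317.2] con [ 12.6 -38.2] F [-2.3  0.7 -2.6] gap 0.7
xaxis yaw 67.93 want 68.11 z [-0.001  0.    -1.   ] move tool [-0.8  9.4  0.2]
top Initial guess is outside of provided bounds
side [574.4 -67.4 156.5] 70 knob con [ 37.7 -39.2]
```

```bash
python3 -m creep '0 3 0 0 0 0 0;0 6 0 0 0 0 0;0 8 0 0 0 0 0;0 9 0 0 0 0 0;0 9 0 0 0 0 0'|grep -E "pos|contact"; python3 -m creep '0 1 0 0 0 0 0;0 2 0 0 0 0 0;0 2 0 0 0 0 0'|grep -E "pos|contact";  python3 -W ignore - <<'E'
from h import *
tgt(22,-39,317);look()
E
```

```text
ee_pos: [559.7, -60.4, 317.6]
contact_force: [-1.5, 0.8, -1.4]
ee_pos: [561.3, -61.0, 317.4]
contact_force: [-3.9, 1.6, -2.4]
t 12.875 pos [561.3 -61.  317.4] con [ 23.2 -38.1] F [-3.9  1.6 -2.4] gap 0.6
xaxis yaw 67.94 want 68.11 z [-0.001  0.    -1.   ] move tool [-0.9 -1.1  0.4]
top Initial guess is outside of provided bounds
side [583.3 -70.6 153.5] 69 knob con [ 47.2 -38.8]
```

Near the stop; press until the force clearly rises.

```bash
python3 -m creep '0 1 0 0 0 0 0;0 2 0 0 0 0 0;0 2 0 0 0 0 0'|grep -E "pos|contact"; python3 -m creep '0 1 0 0 0 0 0;0 2 0 0 0 0 0;0 2 0 0 0 0 0'|grep -E "pos|contact"
```

```text
ee_pos: [562.9, -61.6, 317.1]
contact_force: [-5.9, 2.8, -3.1]
ee_pos: [564.3, -62.1, 316.9]
contact_force: [-6.9, 3.1, -3.6]
```

```bash
python3 -W ignore -c "
from h import *
look()"; python3 -m creep '0 1 0 0 0 0 0;0 2 0 0 0 0 0;0 2 0 0 0 0 0'|grep -E "pos|contact"; python3 -W ignore -c "
from h import *
tgt(22,-39,317);look()"
```

```text
top Initial guess is outside of provided bounds
side [585.7 -71.8 152.6] 69 knob con [ 49.8 -39. ]
ee_pos: [565.8, -62.6, 316.6]
contact_force: [-8.9, 5.3, -3.1]
t 14.2 pos [565.8 -62.6 316.6] con [ 28.  -37.9] F [-8.9  5.3 -3.1] gap 0.5
xaxis yaw 67.97 want 68.11 z [-0.005  0.001 -1.   ] move tool [-1.1 -6.  -0.3]
top Initial guess is outside of provided bounds
side [588.  -72.4 151.7] 68 knob con [ 52.2 -38.7]
```

```bash
python3 -m creep '0 -5 0 0 0 0 0;0 -15 0 0 0 0 0;0 -30 0 0 0 0 0;0 -40 0 0 0 0 0;0 -40 0 0 0 0 0'|grep -E "pos|contact"; python3 -W ignore - <<'E'
from h import *
look()
p,d=robot.get_image("side"); cv2.imwrite("pics/side5c.png",cv2.resize(p[140:290,170:340,::-1],None,fx=4,fy=4,interpolation=cv2.INTER_CUBIC))
E
```

```text
ee_pos: [529.5, -48.1, 318.1]
contact_force: [0.0, -0.5, 0.3]
top Initial guess is outside of provided bounds
side [585.1 -70.8 152.9] 70 knob con [ 48.9 -38.3]
```

View pics/side5c.png

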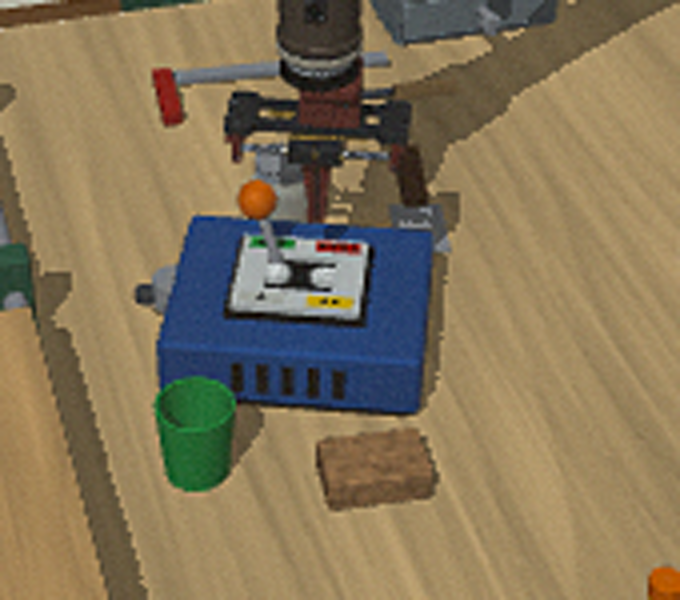

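The lever is at the end of the green slot (it sprang back off the soft stop to 48.9 mm). Retreat and verify.

```bash
python3 -m creep '0 -15 -10 0 0 0 0;0 -35 -40 0 0 0 0;0 -50 -80 0 0 0 0;0 -60 -110 0 0 0 0;0 -80 -120 0 0 0 0;0 -110 -120 0 0 0 0;0 -120 -120 0 0 0 0;0 -120 -120 0 0 0 0;0 -120 -120 0 0 0 0'|grep -E "pos|contact"; python3 -W ignore - <<'E'
from h import *
look(); print(robot.hand_in())
E
```

```text
ee_pos: [419.4, -3.6, 437.7]
contact_force: [0.2, -0.3, -1.1]
top [585.4 -73.2 151. ] 55 knob con [ 50.1 -40.4]
side [584.5 -70.3 152.3] 70 knob con [ 48.2 -38.1]
the job is handed in; nothing more can be done
None
```

The lever is fully home at the forward end of slot 3 (green): after the hand withdrew, both cameras put the knob at about 48–50 mm forward and 38–40 mm right. It never entered slot 4, the peak push was about 11 N, the hand is clear, and the job is handed in.

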